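# Kit three heat sinks for a power unit

## Task

Gather the three finned heat sinks (oblong, square and round) into the kit tray, each standing upright, fins up, flat on the floor of the pocket that has its own shape. Set each one down rather than dropping it, and leave the three plain unfinned blocks lying where they are.

Things in the scene. Friction and masses are not known exactly. Their poses are not given: they have to be found in the camera images.
- sink_long_center (a point): Centre (half-way up, 30 mm above its underside) of an oblong aluminium heat sink 80 long (its x axis) x 36 wide (its y axis) x 60 mm tall, with five upright straight fins running along its length. Loose, standing upright with its fins up, z axis up, turned at most 0.6 rad either way from lining up with the bench's x axis. Bare metal, 0.1 to 0.3 kg. Its outline can be gripped like a solid block of that size.
- sink_square_center (a point): Centre (half-way up, 30 mm above its underside) of a square aluminium heat sink 50 x 50 x 60 mm tall (sides along its x and y axes) with a 5 x 5 grid of upright pins. Loose, standing upright with its fins up, z axis up, turned at most 0.6 rad either way from lining up with the bench's x axis. Bare metal, 0.1 to 0.3 kg. Its outline can be gripped like a solid block of that size.
- sink_round_center (a point): Centre (half-way up, 30 mm above its underside) of a round aluminium heat sink 50 mm in diameter x 60 mm tall, with upright fins radiating from a central core like a star. Loose, standing upright with its fins up, z axis up, turned at most 0.6 rad either way from lining up with the bench's x axis. Bare metal, 0.1 to 0.3 kg. Its outline can be gripped like a solid block of that size.
- block_long_center (a point): Look-alike, to be left alone: centre (half-way up, 15 mm) of a loose solid plain aluminium block with the same outline as the oblong heat sink (80 x 36 mm) but only 30 mm tall, flat topped and without fins or pins.
- block_square_center (a point): Look-alike, to be left alone: centre (half-way up, 15 mm) of a loose solid plain aluminium block with the same outline as the square heat sink (50 x 50 mm) but only 30 mm tall, flat topped and without fins or pins.
- block_round_center (a point): Look-alike, to be left alone: centre (half-way up, 15 mm) of a loose solid plain aluminium block with the same outline as the round heat sink (50 mm across) but only 30 mm tall, flat topped and without fins or pins.
- pocket_long_floor (a point): Middle of the floor of an oblong recess 100 mm along its x axis x 56 mm along its y axis, for the oblong heat sink; dark floor, 8 mm deep, in the middle of the top of a grey 112 x 88 mm nest block (x by y) that lies in the tray. This floor is 8 mm above the bench, the nest's top 16 mm; z axis up. Grip a heat sink in its upper half so that the fingertips stay above the nest.
- pocket_square_floor (a point): Middle of the floor of a square recess 70 x 70 mm (sides along its x and y axes), for the square heat sink; dark floor, 8 mm deep, in the middle of the top of a grey 112 x 88 mm nest block (x by y) that lies in the tray. This floor is 8 mm above the bench, the nest's top 16 mm; z axis up. Grip a heat sink in its upper half so that the fingertips stay above the nest.
- pocket_round_floor (a point): Middle of the floor of a round recess 70 mm in diameter, for the round heat sink; dark floor, 8 mm deep, in the middle of the top of a grey 112 x 88 mm nest block (x by y) that lies in the tray. This floor is 8 mm above the bench, the nest's top 16 mm; z axis up. Grip a heat sink in its upper half so that the fingertips stay above the nest.
- tray: The kit tray: one fixed black open tray, 132 mm (x axis) by 304 mm (y axis), rim 16 mm above the bench; origin at the centre of its underside, z axis up. Three grey nest blocks lie in it in a row along its y axis, 96 mm apart, with the same yaw as the tray; which of them lies where in the row varies.
Mind the look-alikes: they are no part of the job. Leave any orange look-alike of the part that bears pocket_round_floor alone.

How it is judged:
By the outcome, as a careful person would: the job done as asked, in the order asked, and still so for the second after the job is handed in, with the robot touching nothing.
It also fails if it takes over 83 s, if anything falls off the work surface, if the arm or the gripper's body presses on something with over 40 N, if the wrist force passes 120 N, or if a joint passes its speed limit or range.

## Robot

A 7-joint arm with a two-finger parallel gripper is mounted at the origin on the work surface. World frame = base frame: x ahead of the robot, y to its left, z up, the work surface at z = 0. Lengths are in m, angles in degrees, forces in N, time in s.
With the tool pointing down it reaches from about 0.35 to 0.9 m from the base axis. Payload 19.9 kg.
Tool frame: the origin (TCP) lies midway between the tips of the shut fingers; the grasp point (between the pads) lies 19 mm behind it; z points along the fingers, y is the line along which they close (so a half turn about z gives the same grasp; the last joint's range is limited). The gripper opens to 85 mm and grips with 20 to 120 N. Pads are 22 mm wide; open, the fingers measure 114 mm over their backs; the gripper's body (76 mm by 85 mm) begins 54 mm behind the grasp point. The pads swing forward as they close: fully open they stand 13 mm farther back than shut.
Start: joints at [74.972, 23.915, -0.59, 92.452, 0.269, 63.638, -3.037], TCP at [0.137, -0.61, 0.21] pointing down, gripper open.
Joint ranges: [-161.28, 161.28], [-22.2, 115.67], [-73.04, 71.86], [3.21, 147.25], [-68.34, 248.33], [10.77, 114.83], [-161.83, 161.83]. Speed limits (degrees/s): [108.29, 108.29, 136.94, 136.94, 172.46, 172.46, 172.46].

## Interface

Orientations are given as [roll, pitch, yaw] about the fixed x, y, z axes, in that order (R = Rz(yaw) Ry(pitch) Rx(roll)).
In Python, from rig import read_state, camera, sign_off, look_for, spot_point gives the robot as it stands.
- The arm moves only by the tool play_rows, never from a script. Its argument "series" is one flat list of numbers, 6 for each row, row after row: the shift along the tool's x, y, z normalised to -1 to 1, where 1 is 0.3 m, then the turn, a rotation vector about the tool's x, y, z normalised to -1 to 1, where 1 is 120 degrees. A call has 1 to 10 rows; each row is the pose to reach, as a shift and turn from the pose commanded when the call began, along the tool's axes at that moment; what a row does not reach only later rows make up. A row lasts 1/8 s, in which the tool goes at most 62.5 mm and 10.7 degrees, less where a joint would pass 70% of its speed; a pose out of reach is approached as far as the arm can. A call with a number of a shift or a turn outside -1 to 1 is refused whole. A call with a gripper value outside its range is refused whole. "hand" is the gripper's target within -1 to 1 (shut at 1, half-way at 0, fully open at -1), set as the call begins (left out, the last holds). The fingers move at their own pace and stop on an object; "newtons" is the grip in N (left out, the last holds). Time passes only in rows, so rows that repeat a pose let the fingers close. It gives the time, the measured TCP pose, the force, the opening and the grip force at its end, in the units of the state.
- read_state(): the state, without advancing time (a new reading comes with each control period).
- camera(name): name is "scene" or "top" or "wrist"; returns a dict with "frame" (420x560x3 uint8, red, green, blue), "fx", "fy", "cx", "cy" (pixels), "k1" (the pictures are not rectified: a ray, as slopes to the right and down, at radius r is drawn at 1 + k1 r^2 times it, then the intrinsics apply), "eye" and "rotation" of the camera in the world. Camera axes: x right, y down, z forward; pixel columns grow to the right and rows downward; lengths in m; the calibration is good to about 2 mm. A picture is of the moment at which its call begins. There is no depth.
- sign_off(): hands the job in; it is judged then, once.
Trained networks look in a picture, given as the dict that the camera call returned (one of the last four; its "shot" number tells which), for a name from the list of things; names that differ only in an ending like _2 or _b are one class to them, and where a whole thing is asked for, a point or a joint stands for the part that bears it (a point fixed in the world has none). Each returns a list of dicts, best first, with "score" (0 to 1); they miss things now and then, are a little off and sometimes report something else, mostly with a low value. They report only what shows in the picture. A call takes as long as a camera call. They do not tell look-alikes from the thing itself.
- look_for(picture, thing): "position" ([x, y, z] in m, in the coordinates of the camera as it stood for that picture, good to about 4 mm: the middle of the surface that is visible of it).
- spot_point(picture, thing): "position" ([x, y, z] in m, in the coordinates of the camera as it stood for that picture, good to about 4 mm: a listed point, or the origin of a listed thing).
The state is a dict: "t": time; "joint_pos": joint angles; "qvel": joint speeds; "joint_torque": joint torques, N m; "position": TCP position; "eef_rot": TCP orientation; "contact_force": force on the tool from outside, world axes, zero at the start; "ft_torque": the same for the moment, N m; "width": opening from 0.0 (shut) to 1.0 (fully open); "grip_force": force on a finger pad.
Only numpy, scipy, OpenCV 4.12 (cv2) and the standard library are available. Lean on these libraries where they do the work, as an engineer would, in place of code of your own. Each camera call takes 0.05 s, during which the arm holds its last target. There are 200 camera calls.

## Working session

There is one attempt and no reset: what is moved stays moved. The work goes in short steps, Python scripts to look and compute and a tool call to move; the robot and the scene stay as the last step left them, time stands still between calls to the robot, and variables do not carry over. Pictures are saved under pics/ and viewed, at most 14 in all, crops included, and the job is handed in when it is done.

Besides the shell and the picture viewer there is one more tool, called after "Call:" as name(argument=value, ...) on one line, values as JSON. play_rows: Moves the arm, as the interface text tells. Its arguments: {"type":"object","properties":{"series":{"type":"array"},"hand":{"type":"number"},"newtons":{"type":"number"}},"required":["series"]}

```bash
mkdir -p pics; ls; cat > h.py <<'E'
import numpy as np, cv2
from rig import read_state, camera, sign_off, look_for, spot_point
from scipy.spatial.transform import Rotation as R
def world(c,p): return np.array(c["eye"])+np.array(c["rotation"])@np.array(p)
def px(c,w):
    p=np.array(c["rotation"]).T@(np.array(w)-c["eye"]); s=p[:2]/p[2]; s=s*(1+c["k1"]*(s@s))
    return np.array([c["fx"]*s[0]+c["cx"],c["fy"]*s[1]+c["cy"]])
def ray(c,u,v,z):
    d=np.array([(u-c["cx"])/c["fx"],(v-c["cy"])/c["fy"]]); s=d.copy()
    for _ in range(8): s=d/(1+c["k1"]*(s@s))
    r=np.array(c["rotation"])@np.array([s[0],s[1],1]); e=np.array(c["eye"])
    return e+r*(z-e[2])/r[2]
def save(c,n): cv2.imwrite("pics/"+n+".png",c["frame"][:,:,::-1])
E
python3 - <<'E'
from h import *
T=["sink_long_center","sink_square_center","sink_round_center","block_long_center","block_square_center","block_round_center","pocket_long_floor","pocket_square_floor","pocket_round_floor","tray"]
for n in ["scene","top"]:
    c=camera(n); save(c,n+"0"); print(n,np.round(c["eye"],3),np.round(c["rotation"],2).tolist(),c["fx"],c["k1"])
    for t in T:
        print(t,[(np.round(world(c,d["position"]),3).tolist(),np.round(px(c,world(c,d["position"]))).astype(int).tolist(),round(d["score"],2)) for d in spot_point(c,t)[:4]])
s=read_state();print(s)
E
```

```text
pics
scene [ 1.245 -0.484  0.59 ] [-120.64, -0.44, 56.93] 478.86756972935336 -0.15213891825868037Traceback (most recent call last):
  File "<stdin>", line 6, in <module>
  File "h.py", line 6, in px
    p=np.array(c["rotation"]).T@(np.array(w)-c["eye"]); s=p[:2]/p[2]; s=s*(1+c["k1"]*(s@s))
                                                          ~^^^^
IndexError: invalid index to scalar variable.
```

```bash
sed -i 's/^def save/_cam=camera\nM=lambda c: R.from_euler("xyz",c["rotation"],degrees=True).as_matrix()\ndef save/; s/np.array(c\["rotation"\])/M(c)/g' h.py
cat > a.py <<'E'
from h import *
T=["sink_long_center","sink_square_center","sink_round_center","block_long_center","block_square_center","block_round_center","pocket_long_floor","pocket_square_floor","pocket_round_floor","tray"]
for n in ["scene","top"]:
    c=camera(n); save(c,n+"0"); print(n,np.round(c["eye"],3),c["rotation"],c["fx"],c["k1"])
    for t in T:
        print(t,[(np.round(world(c,d["position"]),3).tolist(),np.round(px(c,world(c,d["position"]))).astype(int).tolist(),round(d["score"],2)) for d in spot_point(c,t)[:4]])
s=read_state();print(s)
E
python3 a.py
```

```text
scene [ 1.245 -0.484  0.59 ] [-120.63919342   -0.44133982   56.93485738] 478.86756972935336 -0.15213891825868037
sink_long_center [([0.462, 0.081, 0.029], [293, 208], 0.82)]
sink_square_center [([0.465, 0.33, 0.025], [372, 185], 0.92)]
sink_round_center [([0.605, 0.331, 0.029], [413, 206], 0.76)]
block_long_center [([0.46, 0.216, 0.014], [337, 199], 0.7)]
block_square_center [([0.463, 0.216, 0.015], [338, 199], 0.18)]
block_round_center [([0.444, -0.335, 0.014], [117, 267], 0.78)]
pocket_long_floor [([0.632, 0.005, 0.009], [310, 263], 0.88)]
pocket_square_floor []
pocket_round_floor [([0.319, -0.262, 0.007], [132, 231], 0.79), ([0.624, -0.095, 0.007], [266, 278], 0.73)]
tray []
top [0.365 0.009 1.174] [-173.22627234   -0.3738479   -88.69918238] 458.12071171957916 -0.08146329747448394
sink_long_center [([0.462, 0.081, 0.032], [260, 217], 0.78), ([0.471, 0.217, 0.015], [207, 212], 0.68)]
sink_square_center [([0.464, 0.335, 0.031], [159, 213], 0.7), ([0.461, 0.079, 0.031], [260, 217], 0.46)]
sink_round_center [([0.612, 0.336, 0.028], [162, 156], 0.68)]
block_long_center [([0.471, 0.218,
[... 483 characters left out ...]
't': 1.2, 'joint_pos': array([74.97119645, 23.91622929, -0.58912581, 92.45307449,  0.26684178,
       63.63876521, -3.03610181]), 'qvel': array([ 0.10396288, -0.0216982 ,  0.1065891 , -0.06251614, -0.02406278,
        0.03884959, -0.01164029]), 'joint_torque': array([-1.17615209e-04, -8.64201736e+01,  6.77700508e-01, -4.35205078e+01,
        1.90346717e-02,  1.99011156e-03, -2.84213613e-06]), 'position': array([ 0.13687953, -0.60979618,  0.20974514]), 'eef_rot': array([-1.79993323e+02,  6.05610741e-04,  1.26497620e+01]), 'contact_force': array([-0.14332495, -0.43300402,  0.30454345]), 'ft_torque': array([ 0.00535112, -0.0007929 , -0.02157158]), 'grip_force': 0.0, 'width': 0.9988249119534657}
```

View pics/scene0.png

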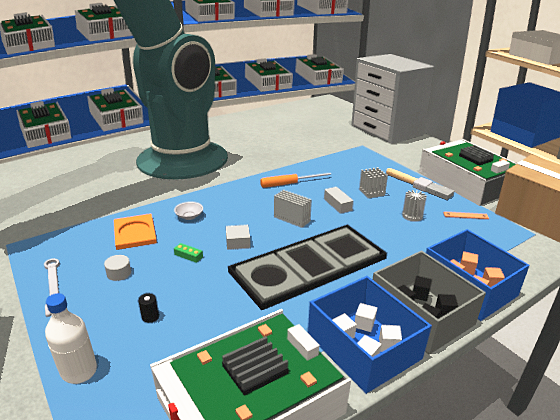

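View pics/top0.png

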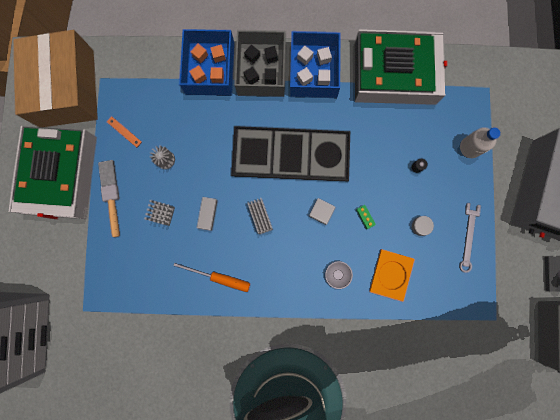

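The tray row, from +y to -y, is square (253,152), oblong (291,154), round (328,157) in the top view. The orange round nest at (392,275) is the look-alike. Candidates are the finned sinks at (260,217), (159,213) and (162,156), and the plain blocks at (207,212), (321,212) and (423,225). I'll confirm them in a crop and measure the yaws.

```bash
cat > b.py <<'E'
from h import *
c=camera("top"); f=c["frame"]
cv2.imwrite("pics/crop1.png",cv2.resize(f[120:250,130:350],None,fx=3.6,fy=3.6,interpolation=cv2.INTER_CUBIC)[:,:,::-1])
hsv=cv2.cvtColor(f,cv2.COLOR_RGB2HSV)
m=((hsv[:,:,1]<70)&(hsv[:,:,2]>60)).astype(np.uint8)
for n,(x0,x1,y0,y1) in dict(long=(240,280,190,240),square=(140,180,195,230),tray=(225,360,120,190)).items():
    mm=np.zeros_like(m); src=m if n!="tray" else (hsv[:,:,2]<60).astype(np.uint8)
    mm[y0:y1,x0:x1]=cv2.morphologyEx(src,cv2.MORPH_CLOSE,np.ones((5,5)))[y0:y1,x0:x1]
    q=max(cv2.findContours(mm,0,2)[0],key=cv2.contourArea)[:,0]
    w=np.array([ray(c,u,v,0.06 if n!="tray" else .016)[:2] for u,v in q],np.float32)
    print(n,cv2.minAreaRect(w*1000))
w=camera("wrist"); s=read_state(); save(w,"w0")
A=R.from_euler("xyz",s["eef_rot"],degrees=True)
print("cam in tool",A.inv().apply(np.array(w["eye"])-s["position"]),(A.inv()*R.from_euler("xyz",w["rotation"],degrees=True)).as_matrix().round(2),w["fx"],w["cx"])
E
python3 b.py
```

```text
long ((461.44134521484375, 79.80351257324219), (82.77560424804688, 38.00843048095703), 20.975563049316406)
square ((464.19329833984375, 326.6102294921875), (65.8996810913086, 49.93110275268555), 76.78884887695312)
tray ((629.034912109375, 7.9686431884765625), (302.1859130859375, 132.39120483398438), 88.73504638671875)
cam in tool [ 0.08445167 -0.00089831 -0.16453838] [[ 0.   -0.95 -0.32]
 [ 1.    0.    0.  ]
 [ 0.   -0.32  0.95]] 350.5070282645942 271.83804516691674
```

View pics/crop1.png

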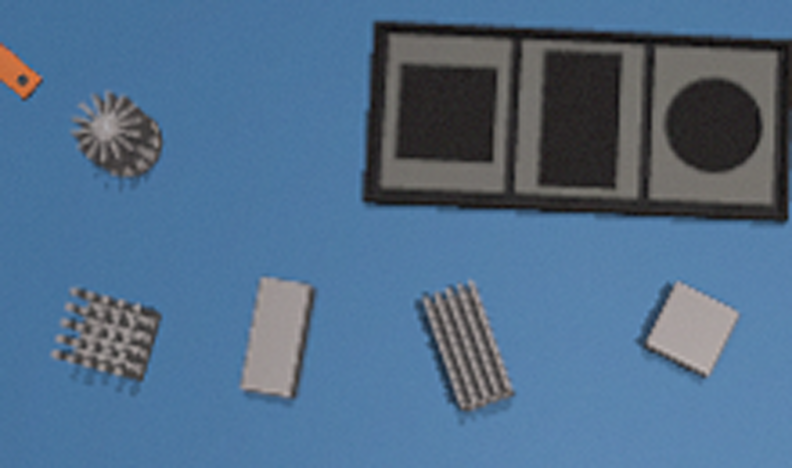

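Call:
play_rows(series=[0.5,-1,-0.4,0,0,0.105,0.5,-1,-0.4,0,0,0.105,0.5,-1,-0.4,0,0,0.105,0.5,-1,-0.4,0,0,0.105,0.5,-1,-0.4,0,0,0.105,0.5,-1,-0.4,0,0,0.105,0.5,-1,-0.4,0,0,0.105], hand=-1, newtons=50)

```text
t: 2.17
position: [0.2184, -0.2827, 0.3312]
eef_rot: [179.8, -0.1, 0.2]
contact_force: [-0.3, -1.2, -0.6]
width: 1.001
grip_force: 0.0
```

The crop confirms fins at crop (467,345), pins at (107,333) and radial fins at (117,133). Plain tops are at (280,337) and (690,328). The oblong sink's yaw is about +21°.

Call:
play_rows(series=[0.8,-1,0.27,0,0,-0.175,0.8,-1,0.27,0,0,-0.175,0.8,-1,0.27,0,0,-0.175,0.8,-1,0.27,0,0,-0.175,0.8,-1,0.27,0,0,-0.175,0.8,-1,0.27,0,0,-0.175,0.8,-1,0.27,0,0,-0.175,0.8,-1,0.27,0,0,-0.175,0.8,-1,0.27,0,0,-0.175])

```text
t: 3.3
position: [0.457, 0.0148, 0.2487]
eef_rot: [-180.0, 0.0, 21.0]
contact_force: [-0.4, 0.2, -0.5]
width: 1.002
grip_force: 0.0
```

```bash
cat > c.py <<'E'
from h import *
import sys
tag=sys.argv[1]; 
c=camera("wrist"); save(c,tag); print(read_state()["position"].round(3),read_state()["eef_rot"].round(1))
for t in sys.argv[2:]:
    print(t,[(np.round(world(c,d["position"]),3).tolist(),np.round(px(c,world(c,d["position"]))).astype(int).tolist(),round(d["score"],2)) for d in spot_point(c,t)[:3]])
f=c["frame"]; hsv=cv2.cvtColor(f,cv2.COLOR_RGB2HSV)
blue=((hsv[:,:,0]>95)&(hsv[:,:,0]<125)&(hsv[:,:,1]>110)).astype(np.uint8)
m=cv2.morphologyEx(1-blue,cv2.MORPH_CLOSE,np.ones((9,9)))
for q in cv2.findContours(m,0,2)[0]:
    if 1500<cv2.contourArea(q)<60000:
        for z in (.06,):
            w=np.array([ray(c,u,v,z)[:2] for u,v in q[:,0]],np.float32)
            r=cv2.minAreaRect(w*1000); print(z,cv2.boundingRect(q),np.round(r[0]),np.round(r[1]),round(r[2],1))
E
python3 c.py w1 sink_long_center pocket_long_floor pocket_round_floor pocket_square_floor
```

```text
[0.457 0.015 0.249] [180.   0.  21.]
sink_long_center [([0.459, 0.076, 0.028], [222, 147], 0.91)]
pocket_long_floor []
pocket_round_floor [([0.319, -0.253, 0.003], [413, 320], 0.86), ([0.626, -0.085, 0.005], [411, 56], 0.73)]
pocket_square_floor []
0.06 (304, 275, 54, 47) [ 341. -103.] [64. 63.] 20.6
0.06 (320, 144, 65, 64) [485. -62.] [54. 48.] 64.3
0.06 (193, 103, 45, 84) [464.  78.] [84. 43.] 20.9
0.06 (73, 52, 66, 84) [473. 199.] [42. 78.] 82.0
0.06 (0, 31, 44, 63) [473. 289.] [61. 48.] 10.8
0.06 (180, 0, 310, 143) [573.  -7.] [133. 293.] 22.0
```

View pics/w1.png

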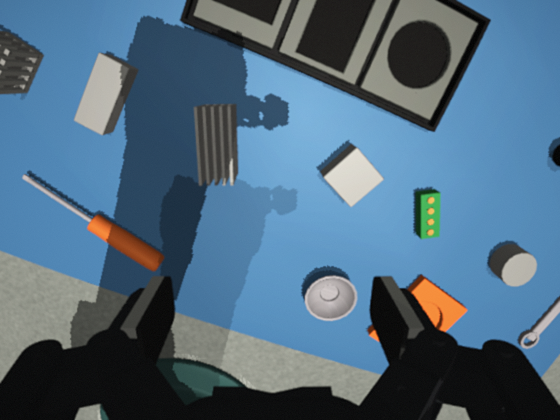

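The oblong sink shows at (216,145), yaw 21°. All views agree on (0.461, 0.080) with its centre at about 0.03. I'll descend on it.

Call:
play_rows(series=[0.09,-0.198,0.2,0,0,0,0.09,-0.198,0.38,0,0,0,0.09,-0.198,0.5,0,0,0,0.09,-0.198,0.6,0,0,0,0.09,-0.198,0.68,0,0,0,0.09,-0.198,0.736,0,0,0,0.09,-0.198,0.736,0,0,0])

```text
t: 4.42
position: [0.4608, 0.081, 0.0275]
eef_rot: [-180.0, 0.1, 21.0]
contact_force: [-0.3, 0.7, -0.5]
width: 0.998
grip_force: 0.0
```

Call:
play_rows(series=[0,0,0,0,0,0,0,0,0,0,0,0,0,0,0,0,0,0,0,0,0,0,0,0,0,0,0,0,0,0,0,0,0,0,0,0,0,0,0,0,0,0,0,0,0,0,0,0], hand=1, newtons=50)

```text
t: 5.42
position: [0.4616, 0.0809, 0.0288]
eef_rot: [180.0, -0.0, 21.0]
contact_force: [-3.3, -2.3, 13.8]
width: 0.403
grip_force: 48.5
```

Call:
play_rows(series=[0,0,-0.1,0,0,0,0,0,-0.22,0,0,0,0,0,-0.35,0,0,0,0.2,0.2,-0.35,0,0,0.08,0.35,0.35,-0.35,0,0,0.15,0.432,0.433,-0.35,0,0,0.192,0.432,0.433,-0.35,0,0,0.192,0.432,0.433,-0.35,0,0,0.192,0.432,0.433,-0.35,0,0,0.192])

```text
t: 6.55
position: [0.628, 0.007, 0.1332]
eef_rot: [-180.0, 0.0, -1.9]
contact_force: [-0.4, -0.8, -2.6]
width: 0.401
grip_force: 52.1
```

```bash
python3 c.py w2 sink_long_center pocket_long_floor pocket_round_floor pocket_square_floor
```

```text
[0.628 0.007 0.133] [180.   -0.   -1.9]
sink_long_center [([0.626, 0.002, 0.131], [284, 260], 0.7)]
pocket_long_floor []
pocket_round_floor [([0.623, -0.084, 0.007], [377, 193], 0.77)]
pocket_square_floor [([0.633, 0.104, 0.007], [162, 189], 0.6)]
```

View pics/w2.png

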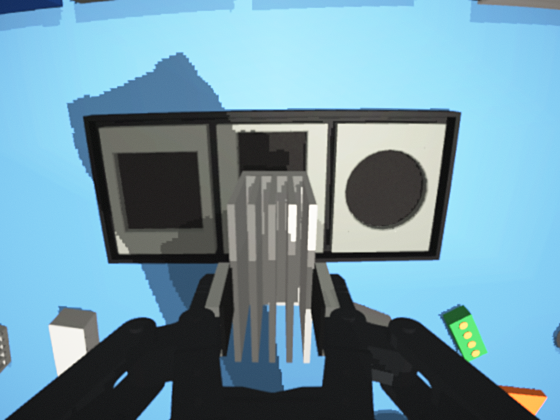

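The sink hangs straight above the middle nest, whose pocket's far corners are at (238,131) and (306,131). Next I'll compute the pocket centres from the edges.

```bash
python3 - <<'E'
from h import *
c=camera("wrist")
for n,u,v in [("longL",238,131),("longR",307,131),("sqTL",118,153),("sqTR",196,153),("sqBL",125,228),("sqBR",203,227),("rL",346,188),("rR",427,188),("rT",387,150),("rB",385,228),("trayTL",84,116),("trayTR",461,111),("trayBL",107,262),("trayBR",441,260)]:
    print(n,(ray(c,u,v,.016)*1000).round(0)[:2])
E
```

```text
longL [682.  33.]
longR [680. -22.]
sqTL [668. 133.]
sqTR [665.  68.]
sqBL [602. 138.]
sqBR [601.  68.]
rL [632. -55.]
rR [ 629. -124.]
rT [663. -87.]
rB [594. -90.]
trayTL [699. 156.]
trayTR [ 693. -146.]
trayBL [569. 161.]
trayBR [ 560. -146.]
```

Call:
play_rows(series=[0.007,0,0.12,0,0,0,0.007,0,0.21,0,0,0,0.007,0,0.26,0,0,0,0.007,0,0.29,0,0,0,0.007,0,0.305,0,0,0,0.007,0,0.315,0,0,0,0.007,0,0.319,0,0,0,0.007,0,0.32,0,0,0,0.007,0,0.321,0,0,0])

```text
t: 7.98
position: [0.631, 0.0063, 0.0369]
eef_rot: [-180.0, -0.0, -2.0]
contact_force: [-1.7, -0.3, 2.5]
width: 0.402
grip_force: 52.7
```

Call:
play_rows(series=[0,0,0,0,0,0,0,0,0,0,0,0,0,0,0,0,0,0,0,0,0,0,0,0,0,0,0,0,0,0,0,0,0,0,0,0], hand=-1)

```text
t: 8.72
position: [0.6308, 0.0064, 0.0367]
eef_rot: [-180.0, 0.0, -2.0]
contact_force: [-0.2, -1.0, -0.6]
width: 0.997
grip_force: 0.0
```

Call:
play_rows(series=[0,0,-0.1,0,0,0,0,0,-0.25,0,0,0,0,0,-0.4,0,0,0,0,0,-0.55,0,0,0,-0.1,-0.4,-0.6,0,0,0,-0.2,-0.9,-0.65,0,0,0,-0.2,-0.9,-0.7,0,0,0,-0.2,-0.9,-0.7,0,0,0,-0.2,-0.9,-0.7,0,0,0])

```text
t: 9.85
position: [0.5788, 0.2822, 0.2476]
eef_rot: [-179.9, -0.0, -1.8]
contact_force: [-0.1, -1.2, -0.0]
width: 0.998
grip_force: 0.0
```

```bash
python3 c.py w3 sink_long_center sink_square_center sink_round_center
```

```text
[0.578 0.285 0.248] [-179.8   -0.    -1.6]
sink_long_center [([0.629, -0.0, 0.036], [527, 119], 0.85)]
sink_square_center [([0.466, 0.338, 0.033], [230, 261], 0.8)]
sink_round_center [([0.602, 0.337, 0.032], [222, 149], 0.6), ([0.631, 0.004, 0.035], [524, 118], 0.53), ([0.635, 0.006, 0.01], [509, 112], 0.33)]
0.06 (203, 230, 55, 67) [477. 334.] [53. 78.] 77.2
0.06 (306, 218, 44, 70) [486. 225.] [40. 84.] 81.8
0.06 (516, 209, 44, 54) [499. -37.] [74. 50.] 64.5
0.06 (192, 119, 56, 55) [609. 334.] [51. 59.] 24.2
0.06 (375, 53, 185, 120) [634.  72.] [210. 116.] 88.9
0.06 (72, 43, 94, 74) [678. 430.] [99. 21.] 51.6
0.06 (239, 29, 103, 102) [667. 260.] [97. 77.] 36.4
```

View pics/w3.png

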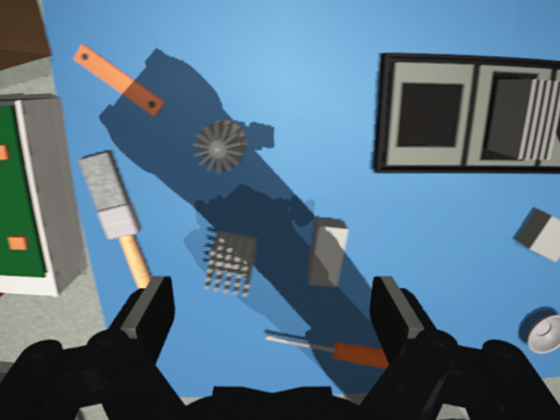

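The oblong sink stands in its pocket, with its top at (540,120). The pin grid is at (230,262) and the star at (219,147). Next is the square sink; I'll turn to grip it along x and look from close.

Call:
play_rows(series=[-0.378,-0.155,0.1,0,0,-0.1,-0.378,-0.155,0.1,0,0,-0.2,-0.378,-0.155,0.1,0,0,-0.3,-0.378,-0.155,0.1,0,0,-0.4,-0.378,-0.155,0.1,0,0,-0.5,-0.378,-0.155,0.1,0,0,-0.6,-0.378,-0.155,0.1,0,0,-0.658,-0.378,-0.155,0.1,0,0,-0.658,-0.378,-0.155,0.1,0,0,-0.658,-0.378,-0.155,0.1,0,0,-0.658])

```text
t: 11.3
position: [0.4689, 0.328, 0.2166]
eef_rot: [180.0, 0.0, 76.8]
contact_force: [-0.5, 0.5, 0.0]
width: 1.002
grip_force: 0.0
```

```bash
python3 c.py w4 sink_square_center; python3 -c "
import cv2;f=cv2.imread('pics/w4.png');cv2.imwrite('pics/w4c.png',cv2.resize(f[150:350,180:380],None,fx=2.9,fy=2.9))"
```

```text
[0.469 0.328 0.217] [180.    0.   76.8]
sink_square_center [([0.468, 0.338, 0.032], [268, 166], 0.68)]
0.06 (255, 241, 74, 45) [470. 239.] [46. 74.] 82.0
0.06 (238, 141, 56, 63) [466. 338.] [60. 51.] 76.8
0.06 (372, 110, 71, 60) [600. 340.] [50. 68.] 62.6
0.06 (0, 63, 560, 357) [458. 212.] [456. 795.] 76.5
0.06 (175, 0, 195, 77) [497. 464.] [173.  39.] 4.4
0.06 (0, 0, 121, 43) [321. 513.] [ 36. 115.] 72.4
```

View pics/w4c.png

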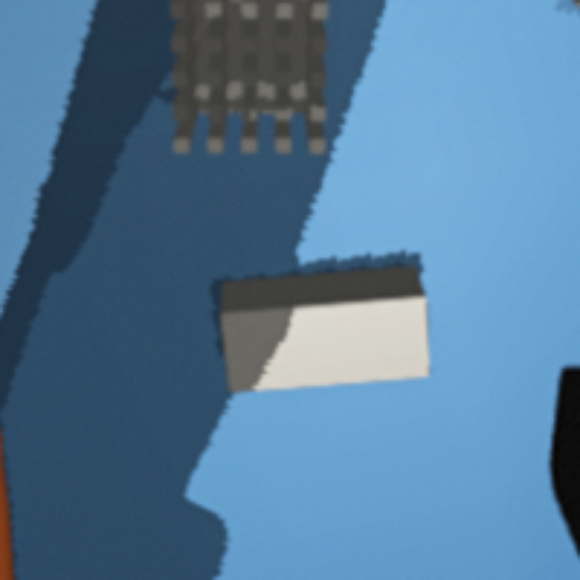

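Square sink at (0.466, 0.336), and the pin rows line up with the picture, so the yaw of 77° is right. The plain block at (320,340) in the crop is clear of the fingers.

Call:
play_rows(series=[0.024,-0.014,0.15,0,0,0,0.024,-0.014,0.3,0,0,0,0.024,-0.014,0.42,0,0,0,0.024,-0.014,0.53,0,0,0,0.024,-0.014,0.6,0,0,0,0.024,-0.014,0.629,0,0,0,0.024,-0.014,0.629,0,0,0])

```text
t: 12.28
position: [0.4662, 0.3368, 0.0283]
eef_rot: [180.0, -0.0, 77.0]
contact_force: [-1.2, 0.1, -0.3]
width: 0.998
grip_force: 0.0
```

Call:
play_rows(series=[0,0,0,0,0,0,0,0,0,0,0,0,0,0,0,0,0,0,0,0,0,0,0,0,0,0,0,0,0,0,0,0,0,0,0,0,0,0,0,0,0,0,0,0,0,0,0,0], hand=1, newtons=50)

```text
t: 13.28
position: [0.4664, 0.337, 0.029]
eef_rot: [179.9, -0.0, 77.0]
contact_force: [-2.2, -1.4, 9.7]
width: 0.571
grip_force: 50.2
```

Call:
play_rows(series=[0,0,-0.1,0,0,0,0,0,-0.22,0,0,0,0,0,-0.35,0,0,0,-0.12,0.14,-0.35,0,0,-0.03,-0.25,0.28,-0.35,0,0,-0.06,-0.38,0.43,-0.35,0,0,-0.092,-0.51,0.57,-0.35,0,0,-0.092,-0.635,0.717,-0.35,0,0,-0.092,-0.635,0.717,-0.35,0,0,-0.092,-0.635,0.717,-0.35,0,0,-0.092])

```text
t: 14.52
position: [0.6323, 0.103, 0.1331]
eef_rot: [-180.0, -0.0, 88.0]
contact_force: [0.1, 0.8, -1.0]
width: 0.567
grip_force: 53.0
```

```bash
python3 c.py w5 sink_square_center pocket_square_floor
```

```text
[0.632 0.104 0.133] [-180.    -0.    88.1]
sink_square_center [([0.633, 0.101, 0.136], [272, 265], 0.61)]
pocket_square_floor [([0.633, 0.106, 0.007], [271, 188], 0.91)]
0.06 (516, 36, 44, 47) [817. 206.] [34. 30.] 1.5
0.06 (0, 0, 267, 177) [534. 221.] [196.  94.] 27.2
```

View pics/w5.png

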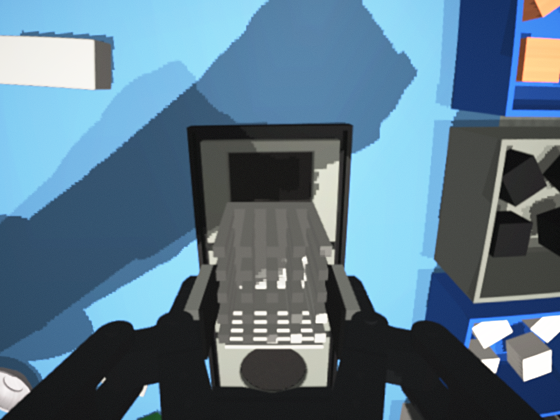

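The sink hangs above the square pocket, whose far edge runs (230,152)–(313,152) and which is centred at about (0.633, 0.104). I'll lower it.

Call:
play_rows(series=[0.002,0.003,0.12,0,0,0,0.002,0.003,0.21,0,0,0,0.002,0.003,0.26,0,0,0,0.002,0.003,0.29,0,0,0,0.002,0.003,0.305,0,0,0,0.002,0.003,0.315,0,0,0,0.002,0.003,0.319,0,0,0,0.002,0.003,0.32,0,0,0,0.002,0.003,0.321,0,0,0])

```text
t: 15.8
position: [0.6338, 0.1032, 0.0371]
eef_rot: [180.0, -0.0, 88.0]
contact_force: [-3.0, -0.4, 7.7]
width: 0.564
grip_force: 53.9
```

Call:
play_rows(series=[0,0,0,0,0,0,0,0,0,0,0,0,0,0,0,0,0,0,0,0,0,0,0,0,0,0,0,0,0,0,0,0,0,0,0,0], hand=-1)

```text
t: 16.55
position: [0.6336, 0.1031, 0.0367]
eef_rot: [-180.0, -0.0, 88.0]
contact_force: [0.5, 0.0, -0.4]
width: 1.0
grip_force: 0.0
```

Call:
play_rows(series=[0,0,-0.1,0,0,0,0,0,-0.25,0,0,0,0,0,-0.4,0,0,0,0,0,-0.55,0,0,0,0.2,-0.05,-0.6,0,0,0,0.4,-0.1,-0.63,0,0,0,0.6,-0.12,-0.63,0,0,0,0.77,-0.12,-0.63,0,0,0,0.77,-0.12,-0.63,0,0,0,0.77,-0.12,-0.63,0,0,0])

```text
t: 17.8
position: [0.6057, 0.335, 0.2255]
eef_rot: [-180.0, 0.0, 88.0]
contact_force: [0.4, -0.7, 0.4]
width: 0.999
grip_force: 0.0
```

```bash
python3 c.py w6 sink_round_center sink_square_center sink_long_center
```

```text
[0.606 0.334 0.226] [180.    0.   87.9]
sink_round_center [([0.603, 0.334, 0.032], [269, 174], 0.83)]
sink_square_center [([0.635, 0.103, 0.04], [301, 355], 0.78)]
sink_long_center []
0.06 (450, 220, 94, 73) [849. 240.] [ 87. 101.] 88.7
0.06 (0, 209, 560, 211) [615. 141.] [324. 817.] 87.7
0.06 (247, 144, 53, 61) [607. 339.] [50. 60.] 12.1
0.06 (462, 0, 98, 203) [848. 398.] [112. 198.] 3.6
0.06 (300, 0, 83, 106) [671. 447.] [99. 21.] 53.0
0.06 (69, 0, 195, 77) [513. 464.] [179.  40.] 12.6
```

View pics/w6.png

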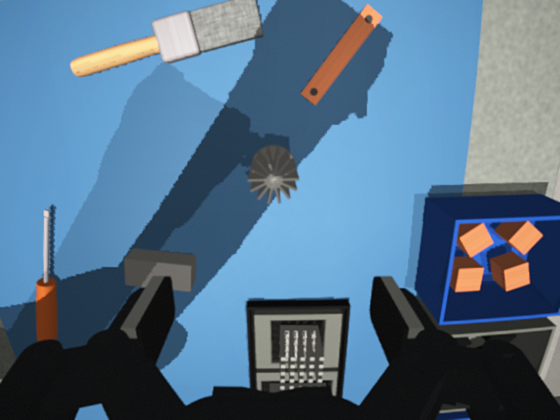

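The round sink shows at (273,173), with its core at (275,181). The square sink sits in its pocket at (300,355), with its centre at z 0.04.

```bash
python3 -c "
from h import *
c=camera('wrist');print(ray(c,275,181,.06),ray(c,273,200,.06),ray(c,248,175,.06),ray(c,299,175,.06))"
```

```text
[0.60993661 0.332638   0.06      ] [0.607316  0.3133512 0.06     ] [0.5840617  0.33957162 0.06      ] [0.63332083 0.33778988 0.06      ]
```

Call:
play_rows(series=[-0.003,0.007,0.15,0,0,0,-0.003,0.007,0.3,0,0,0,-0.003,0.007,0.43,0,0,0,-0.003,0.007,0.54,0,0,0,-0.003,0.007,0.62,0,0,0,-0.003,0.007,0.658,0,0,0,-0.003,0.007,0.658,0,0,0])

```text
t: 18.92
position: [0.6078, 0.3342, 0.0283]
eef_rot: [-180.0, -0.0, 88.0]
contact_force: [-0.2, 0.2, 0.1]
width: 1.001
grip_force: 0.0
```

Call:
play_rows(series=[0,0,0,0,0,0,0,0,0,0,0,0,0,0,0,0,0,0,0,0,0,0,0,0,0,0,0,0,0,0,0,0,0,0,0,0,0,0,0,0,0,0,0,0,0,0,0,0], hand=1, newtons=50)

```text
t: 19.92
position: [0.6081, 0.3348, 0.0297]
eef_rot: [179.9, -0.1, 88.0]
contact_force: [-3.0, -0.5, 9.5]
width: 0.555
grip_force: 50.1
```

Call:
play_rows(series=[0,0,-0.1,0,0,0,0,0,-0.22,0,0,0,0,0,-0.4,0,0,0,-0.14,0,-0.4,0,0,0,-0.28,0,-0.4,0,0,0,-0.43,0,-0.4,0,0,0,-0.58,0,-0.4,0,0,0,-0.7,0,-0.4,0,0,0,-0.7,0,-0.4,0,0,0])

```text
t: 21.05
position: [0.6009, 0.1209, 0.1484]
eef_rot: [180.0, 0.1, 87.8]
contact_force: [-0.6, 1.1, -1.5]
width: 0.557
grip_force: 51.9
```

```bash
python3 c.py w7 sink_round_center pocket_round_floor
```

```text
[0.601 0.123 0.149] [180.    0.   87.9]
sink_round_center [([0.595, 0.122, 0.15], [259, 259], 0.83)]
pocket_round_floor [([0.628, -0.086, 0.005], [303, 364], 0.58)]
0.06 (456, 136, 104, 172) [795.  87.] [ 94. 169.] 14.3
0.06 (47, 0, 216, 111) [524. 226.] [166.  56.] 13.1
```

View pics/w7.png

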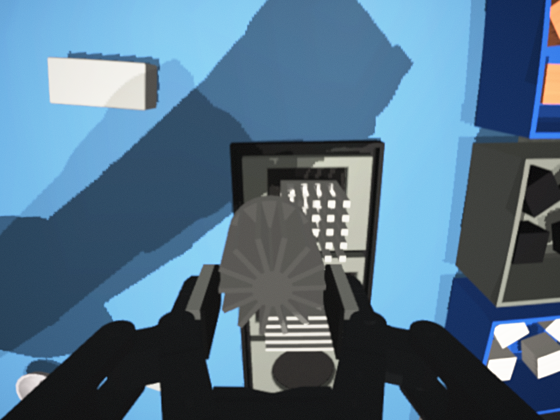

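The round sink is held upright, with its core at (272,285). I'll go over the round pocket at (0.627, -0.089), which agrees with the 96 mm pitch from the oblong pocket.

Call:
play_rows(series=[-0.15,0.03,0,0,0,0,-0.3,0.06,0,0,0,0,-0.45,0.09,0,0,0,0,-0.6,0.112,0,0,0,0,-0.71,0.112,0,0,0,0,-0.71,0.112,0,0,0,0,-0.71,0.112,0,0,0,0,-0.71,0.112,0,0,0,0])

```text
t: 22.2
position: [0.6267, -0.0879, 0.1484]
eef_rot: [180.0, -0.0, 88.1]
contact_force: [-0.1, -1.0, -1.8]
width: 0.554
grip_force: 51.9
```

```bash
python3 c.py w8 sink_round_center pocket_round_floor; python3 - <<'E'
from h import *
c=camera("scene"); save(c,"s8")
for t in ["sink_round_center","pocket_round_floor"]:
    print([(world(c,d["position"]).round(3),round(d["score"],2)) for d in spot_point(c,t)[:3]])
E
```

```text
[ 0.627 -0.088  0.148] [180.   -0.   88.1]
sink_round_center [([0.624, -0.085, 0.149], [266, 255], 0.75)]
pocket_round_floor [([0.322, -0.255, 0.005], [11, 336], 0.76), ([0.625, -0.084, 0.01], [269, 184], 0.64)]
0.06 (87, 262, 63, 51) [ 495. -158.] [60. 25.] 28.8
0.06 (494, 151, 66, 44) [830. -68.] [35. 59.] 89.6
0.06 (65, 142, 81, 79) [500. -65.] [54. 52.] 64.3
0.06 (502, 87, 58, 54) [824. -23.] [48. 39.] 1.2
0.06 (455, 0, 105, 63) [797.  34.] [82. 43.] 3.4
[(array([ 0.627, -0.092,  0.148]), 0.88)]
[(array([ 0.324, -0.256,  0.005]), 0.83), (array([ 0.626, -0.094,  0.007]), 0.56), (array([ 0.475, -0.078,  0.013]), 0.39)]
```

View pics/w8.png

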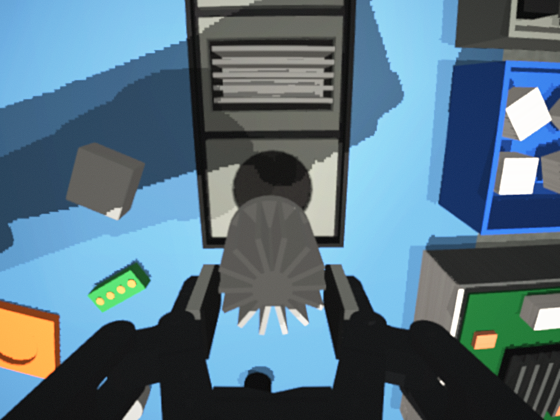

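The sink hangs in line with the round pocket at (272,190), and both views agree within 2 mm. I'll lower it.

Call:
play_rows(series=[-0.003,0,0.15,0,0,0,-0.003,0,0.25,0,0,0,-0.003,0,0.31,0,0,0,-0.003,0,0.34,0,0,0,-0.003,0,0.355,0,0,0,-0.003,0,0.364,0,0,0,-0.003,0,0.368,0,0,0,-0.003,0,0.37,0,0,0,-0.003,0,0.37,0,0,0])

```text
t: 23.62
position: [0.6268, -0.0905, 0.0378]
eef_rot: [180.0, 0.0, 88.0]
contact_force: [-1.6, -0.6, 5.1]
width: 0.551
grip_force: 52.7
```

Call:
play_rows(series=[0,0,0,0,0,0,0,0,0,0,0,0,0,0,0,0,0,0,0,0,0,0,0,0,0,0,0,0,0,0,0,0,0,0,0,0], hand=-1)

```text
t: 24.38
position: [0.6266, -0.0905, 0.0373]
eef_rot: [-180.0, -0.0, 88.0]
contact_force: [-0.6, 0.1, 0.6]
width: 1.0
grip_force: 0.0
```

Call:
play_rows(series=[0,0,-0.1,0,0,0,0,0,-0.25,0,0,0,0,0,-0.4,0,0,0,0,0,-0.55,0,0,0,0,0,-0.7,0,0,0,0,-0.3,-0.75,0,0,0,-0.2,-0.6,-0.75,0,0,0,-0.4,-0.8,-0.75,0,0,0,-0.4,-0.8,-0.75,0,0,0,-0.4,-0.8,-0.75,0,0,0])

```text
t: 25.62
position: [0.3852, -0.2005, 0.2623]
eef_rot: [-180.0, -0.0, 88.0]
contact_force: [-0.0, -0.8, 1.2]
width: 0.999
grip_force: 0.0
```

```bash
python3 - <<'E'
from h import *
for n in ["scene","top"]:
    c=camera(n); f=c["frame"]
    for t in ["sink_long_center","sink_square_center","sink_round_center"]:
        print(n,t,[(world(c,d["position"]).round(3),round(d["score"],2)) for d in spot_point(c,t)[:2]])
    k=f[190:330,210:400] if n=="scene" else f[110:250,130:440]
    cv2.imwrite(f"pics/end_{n}.png",cv2.resize(k,None,fx=2.5,fy=2.5,interpolation=cv2.INTER_CUBIC)[:,:,::-1])
E
```

```text
scene sink_long_center [(array([0.632, 0.006, 0.036]), 0.69)]
scene sink_square_center [(array([0.63 , 0.096, 0.036]), 0.94)]
scene sink_round_center [(array([ 0.625, -0.092,  0.037]), 0.69), (array([ 0.448, -0.334,  0.013]), 0.4)]
top sink_long_center [(array([0.628, 0.007, 0.042]), 0.57)]
top sink_square_center [(array([0.632, 0.103, 0.039]), 0.81)]
top sink_round_center [(array([ 0.628, -0.089,  0.037]), 0.81)]
```

View pics/end_scene.png

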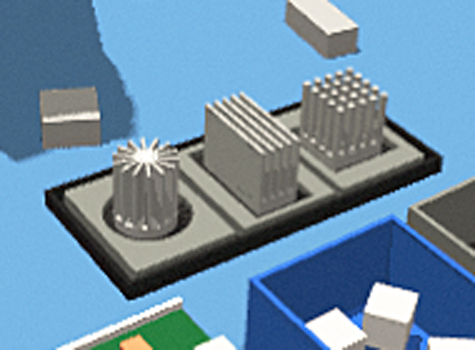

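View pics/end_top.png

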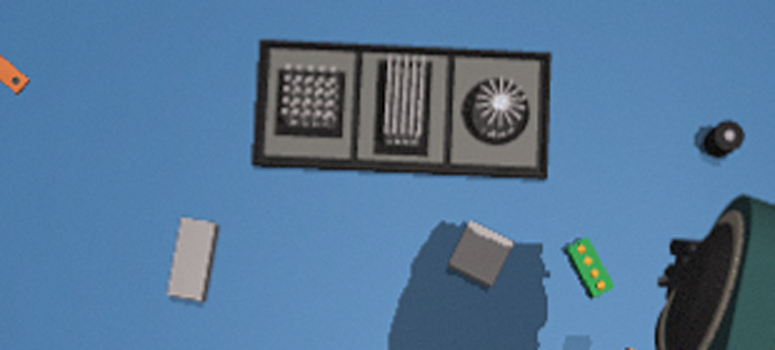

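All three sinks stand upright in their own pockets: round at (146,190), oblong at (250,150) and square at (345,115) in the scene crop. The blocks haven't moved.

```bash
python3 -c "
from rig import sign_off
print(sign_off())"
```

```text
the job is handed in; nothing more can be done
None
```

The oblong, square and round heat sinks each stand upright, fins up, in their own pockets; I left the plain blocks and the orange look-alike alone, and handed the job in at about 26 s.

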